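Gauge a gear reducer through its cover

ROBOT

A 7-joint arm with a two-finger parallel gripper is mounted at the origin on a cart in front of the work surface, level with it; the furniture and walls round the work are solid. World frame = base frame: x ahead of the robot, y to its left, z up, the work surface at z = 0. Lengths are in m, angles in degrees, forces in N, time in s.
With the tool pointing down it reaches from about 0.4 to 0.875 m from the base axis. Payload 6.5 kg.
Tool frame: the origin (TCP) lies at the very end of the fingers, on their centre line; the grasp point (between the pads) lies 19 mm behind it; z points along the fingers, y is the direction in which the jaws open and shut (so a half turn about z gives the same grasp; the last joint's range is limited). The gripper opens to 88 mm and grips with 3 to 60 N. Pads are 18 mm wide; open, the fingers measure 123 mm over their backs; the gripper's body (75 mm by 187 mm) begins 45 mm behind the grasp point.
Start: joints at [59.29, 30.733, -0.252, 88.115, 0.149, 61.152, -4.079], TCP at [0.294, -0.58, 0.239] pointing down, gripper open.
Joint ranges: [-154.64, 154.64], [-21.42, 123.67], [-72.66, 72.17], [13.99, 137.28], [-74.86, 254.86], [10.95, 109.41], [-158.01, 158.01]. Speed limits (degrees/s): [136.94, 136.94, 180, 180, 180, 180, 180].

INTERFACE

Orientations are given as [roll, pitch, yaw] about the fixed x, y, z axes, in that order (R = Rz(yaw) Ry(pitch) Rx(roll)).
In Python, from station import ctrl gives the robot as it stands. The module is installed in compiled form; this text tells all that it offers.
- The arm moves only by the tool step_arm, never from a script. Its argument "plan" is a list of rows, each a list of 5 numbers: the shift along the world's x, y, z in mm, then the turn about the world's z in rad, then the opening, from 0 (shut) to 1 (fully open). In form: [[x, y, z, spin, claw], ...]. A call has 1 to 8 rows; each row shifts and turns the commanded pose from where the row before left it; what a row does not reach is not made up. A row lasts 1/12 s, in which the tool goes at most 41.7 mm and 7.16 degrees, less where a joint would pass 70% of its speed; a pose out of reach is approached as far as the arm can. A call with a gripper value outside its range is refused whole. The fingers move at their own pace and stop on an object; "newtons" is the grip in N (left out, the last holds). Time passes only in rows, so rows that do not move let the fingers close. It gives the time, the measured TCP pose, the force and the opening at its end, in the units of the state.
- ctrl.state(): the state, without advancing time (a new reading comes with each control period).
- ctrl.grab_frame(name): name is "scene" or "top"; returns the picture (480x640x3 uint8, red, green, blue); there is no depth.
- ctrl.get_calibration(name): a dict with "camera_matrix" (3x3 intrinsics, pixels), "k1" (the pictures are not rectified: a ray, as slopes to the right and down, at radius r is drawn at 1 + k1 r^2 times it, then the intrinsics apply), "rvec" (rotation vector, rad) and "tvec" (3), from world to camera coordinates, as OpenCV has them. Camera axes: x right, y down, z forward; pixel columns grow to the right and rows downward; lengths in m; the calibration is good to about 2 mm. A picture is of the moment at which its call begins. get_calibration takes no time and is no camera call.
- ctrl.job_done(): hands the job in, once; it reports no verdict.
The state is a dict: "time": time; "qpos": joint angles; "joint_velocities": joint speeds; "effort": joint torques, N m; "tcp_pos": TCP position; "orientation": TCP orientation; "contact_force": force on the tool from outside, world axes, zero at the start; "wrist_torque": the same for the moment, N m; "gripper_width": finger opening in m.
Only numpy, scipy, OpenCV 4.12 (cv2) and the standard library are available. Lean on these libraries where they do the work, as an engineer would, in place of code of your own. Each camera call takes 0.05 s, during which the arm holds its last target.

TASK

Swing the gear reducer's inspection cover down until it is fully shut, then take the gauge rod by its orange handle from the sloping wooden rest, slide it into the guide tube on the cover until its brass collar stops on the tube's mouth (do not force it), and draw it right out again. Finish holding the rod up in the gripper, higher than the whole reducer, level and still, clear of everything, so that the marks by its tip can be read; the program ends while the gripper still holds it. The cover stays shut, and the other things on the table are left where they are.

Things in the scene. Friction and masses are not known exactly. Their poses are not given: they have to be found in the camera images.
- reducer: Green cast gear-reducer case, fixed to the table. Open-topped box 140 (x) x 160 (y) x 90 mm high on a flange 164 x 184 mm; origin at the centre of its underside, z up, -x is its front, which roughly faces the robot. Keep clear of the room round the work: storage bins hang over the far left (y > 0.15, x > 0.48, from z = 0.25 up), and a wall shelf sticks out at the far right (y < -0.15, x > 0.63, from z = 0.24 up).
- cover (a joint): Hinge of the grey inspection cover on top of the case, along the case's far (+x) edge: 0 = fully shut (lying on the case, against a stop), grows as the front edge swings up; starts 0.5 to 0.9 rad open. Hinge friction of 0.7 N m keeps it where it is left: pressing about 3 to 6 N down on the tab lowers it.
- cover_hinge (a point): Point on the cover's hinge line, midway along it, 90 mm above the table; y axis along the hinge.
- cover_tab (a point): Middle of the upper face of the black thumb tab (36 mm wide, sticking 40 mm out of the cover's front edge), 15 mm from its front end. It swings with the cover, 165 mm in front of the hinge line; at the cover's left half (40 mm to +y of the cover's middle). With the cover shut it lies 98 mm above the table.
- guide_mouth (a point): Centre of the mouth of the guide tube, a steel tube with a brass end ring, fixed on the cover (35 mm to -y of its middle) and moving with it. z axis = tube axis, pointing out of the mouth; with the cover shut it points to the case's front and up, 40 degrees above level. Bore 18 mm, mouth ring 31 mm outside, tube 60 mm long; below it the way is free for the rod.
- gauge: Gauge rod, loose, 0.1 kg: steel rod (10 mm thick, 110 mm long, tapered tip, coloured marks near it), brass collar (28 mm across, 6 mm thick) and round orange handle (20 mm thick, 55 mm long) in line. Origin on the axis at the face of the collar that stops on the tube; x axis along the rod from collar to tip; the handle lies to -x (from -6 to -61 mm).
- gauge_grip (a point): Centre of the orange handle (34 mm behind the collar's seating face), axes as gauge. At the start the rod lies in the rest, handle toward the robot, tip down and away from it, 25 degrees below level, its collar leaning against the upper fork. It lifts out upwards.
- gauge_collar (a point): Centre of the collar's seating face, where the rod leaves the collar; axes as gauge.
- gauge_tip (a point): Tip of the gauge rod, 110 mm from the collar's seating face; axes as gauge.
- rest: Sloping wooden rest, fixed, at the near or at the far middle of the table: base 135 x 64 x 10 mm with two forks (outside 26 mm wide, about 20 mm long prongs, open upwards) that carry the rod; origin at its underside, x away from the robot (down the rod's slope); the upper fork reaches about 95 mm high, the handle overhangs it toward the robot, about 100 mm above the table.
- tape_roll: Bystander: roll of masking tape lying flat, 110 mm across, 24 mm high; origin at its underside. It lies at that of the two places where the rest is not.
- wrench_1: Bystander: steel spanner, 201 x 34 x 7 mm, at the near left of the table; origin at its underside.
- nut_1: Bystander: steel hex nut, 24 x 27 x 12 mm; origin at its underside.
- tape_measure: Bystander: yellow tape measure, 35 x 80 x 69 mm, on the left of the table; origin at its underside.
- marker_1: Bystander: white marker with a yellow cap, 15 x 127 x 15 mm, lying on the table; origin at its underside.

How it is judged (in metres and radians):
On the way, in this order (a step that is already met when the one before it is completed fails the run):
1. the cover is fully shut (value of joint cover below 0.03 rad), for 0.2 s.
2. the rod is in the guide tube with its collar stopped on the mouth, the cover shut (value of joint cover below 0.03 rad and distance between gauge_collar and guide_mouth below 0.006 m and z of gauge_collar in the frame of guide_mouth below 0.004 m and angle between the x axis of gauge and the z axis of guide_mouth, either way round below 0.15 rad), for 0.2 s.
3. the rod is drawn right out of the tube (z of gauge_tip in the frame of guide_mouth above 0.01 m), for 0.1 s.
At the end, for the whole second after the job is handed in: The gripper holds the gauge rod, still (under 30 mm/s) and level within 10 degrees, collar and tip more than 150 mm above the table, the tip more than 40 mm from the tube's mouth, the rod touching neither reducer nor rest; the cover is shut (within 0.03 rad) (value of joint cover below 0.03 rad and contact force between the fingers and gauge above 1 N and angle between gauge's own x axis and vertical between 1.39626 and 1.74533 rad and height (world z) of each of gauge_tip, gauge_collar above 0.15 m and distance between gauge_tip and guide_mouth above 0.04 m and contact force between gauge and reducer below 0.2 N and contact force between gauge and rest below 0.2 N and linear speed of gauge below 0.03 m/s); the arm keeps its last pose, push and grip.
It fails at once if the rod is forced against the reducer (over 60 N) (contact force between gauge and reducer above 60 N).
It fails at once if another thing on the table is disturbed (moved over 30 mm) (distance of any of tape_roll, wrench_1, nut_1, tape_measure, marker_1 from where it was at the start of the episode above 0.03 m).
It also fails if it takes over 72 s, if anything falls off the work surface, if the arm or the gripper's body presses on something with over 40 N, if the wrist force passes 120 N, or if a joint passes its speed limit or range.

## Working session

There is one attempt and no reset: what is moved stays moved. The work goes in short steps, Python scripts to look and compute and a tool call to move; the robot and the scene stay as the last step left them, time stands still between calls to the robot, and variables do not carry over. Pictures are saved under pics/ and viewed, and the job is handed in when it is done.

Besides the shell and the picture viewer there is one more tool, called after "Call:" as name([rows], argument=value, ...), one row to a line, values as JSON. step_arm: Moves the arm, as the interface text tells. Its arguments: {"type":"object","properties":{"plan":{"type":"array"},"newtons":{"type":"number"}},"required":["plan"]}

```bash
mkdir -p pics; cat > h.py <<'E'
import numpy as np, cv2
from station import ctrl
def snap(name,f):
    im=ctrl.grab_frame(name); cv2.imwrite(f'pics/{f}.png',im[:,:,::-1]); return im
def cal(n):
    c=ctrl.get_calibration(n); K=np.array(c['camera_matrix'],float); R=cv2.Rodrigues(np.array(c['rvec'],float))[0]; t=np.array(c['tvec'],float).ravel()
    return K,float(c['k1']),R,t
def ray(c,uv):
    K,k1,R,t=c
    p=cv2.undistortPoints(np.array(uv,float).reshape(-1,1,2),K,np.array([k1,0,0,0.])).reshape(-1,2)
    d=np.c_[p,np.ones(len(p))]@R
    return -R.T@t, d/np.linalg.norm(d,axis=1,keepdims=True)
def onz(c,uv,z):
    o,d=ray(c,uv); return o+d*((z-o[2])/d[:,2])[:,None]
def tri(c1,p1,c2,p2):
    o1,d1=ray(c1,p1);o2,d2=ray(c2,p2);d1=d1[0];d2=d2[0]
    s=np.linalg.lstsq(np.c_[d1,-d2],o2-o1,rcond=None)[0]
    a=o1+s[0]*d1;b=o2+s[1]*d2
    return (a+b)/2,np.linalg.norm(a-b)
def proj(c,P):
    K,k1,R,t=c
    return cv2.projectPoints(np.array(P,float).reshape(-1,1,3),cv2.Rodrigues(R)[0],t,K,np.array([k1,0,0,0.]))[0].reshape(-1,2)
E
python3 - <<'E'
from h import *
for n in('scene','top'):
    snap(n,n+'0'); c=cal(n); print(n,c[0].round(1).tolist(),c[1],(-c[2].T@c[3]).round(3),c[2].round(2).tolist())
s=ctrl.state(); print({k:np.round(v,3) for k,v in s.items()})
E
```

```text
scene [[511.3, 0.0, 310.4], [0.0, 511.3, 240.8], [0.0, 0.0, 1.0]] -0.0762288993814275 [0.118 0.768 0.498] [[-0.85, -0.52, 0.0], [-0.22, 0.36, -0.91], [0.47, -0.77, -0.42]]
top [[609.1, 0.0, 320.9], [0.0, 609.1, 242.5], [0.0, 0.0, 1.0]] -0.13693847607794163 [0.381 0.053 1.316] [[0.01, -1.0, 0.03], [-0.99, -0.01, -0.14], [0.14, -0.03, -0.99]]
{'time': np.float64(0.1), 'qpos': array([59.291, 30.774, -0.253, 88.163,  0.148, 61.152, -4.079]), 'joint_velocities': array([-0.092, -0.158,  0.001, -0.172,  0.045, -0.003,  0.002]), 'effort': array([ 1.0000e-03, -5.7208e+01,  9.9300e-01, -2.5223e+01, -5.6000e-02,
        1.3000e-02,  0.0000e+00]), 'tcp_pos': array([ 0.294, -0.579,  0.238]), 'orientation': array([-1.79911e+02,  6.00000e-03,  2.69190e+01]), 'contact_force': array([0.007, 0.193, 0.184]), 'wrist_torque': array([-0.018,  0.048,  0.003]), 'gripper_width': np.float64(0.088)}
```

View pics/scene0.png

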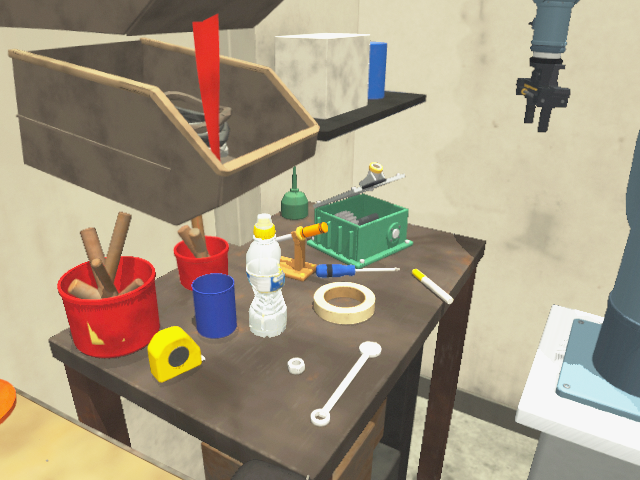

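View pics/top0.png

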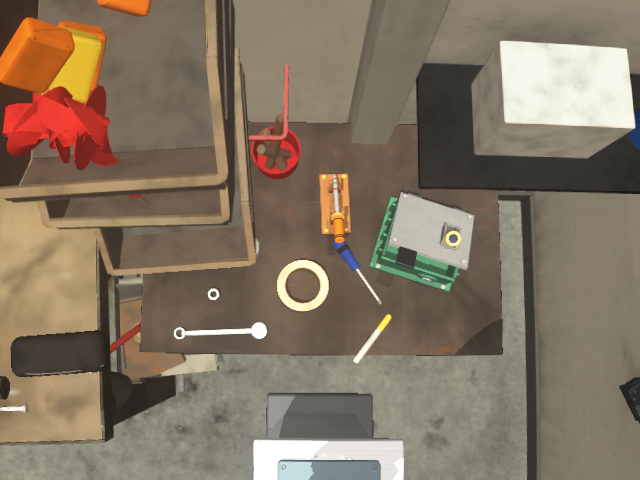

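```bash
python3 - <<'E'
import cv2,numpy as np
a=cv2.imread('pics/top0.png')[160:310,300:500]; b=cv2.imread('pics/scene0.png')[150:300,260:460]
cv2.imwrite('pics/z0.png',cv2.resize(a,None,fx=4,fy=4,interpolation=cv2.INTER_CUBIC)); cv2.imwrite('pics/z1.png',cv2.resize(b,None,fx=4,fy=4,interpolation=cv2.INTER_CUBIC))
E
```

```text
(no output)
```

View pics/z0.png

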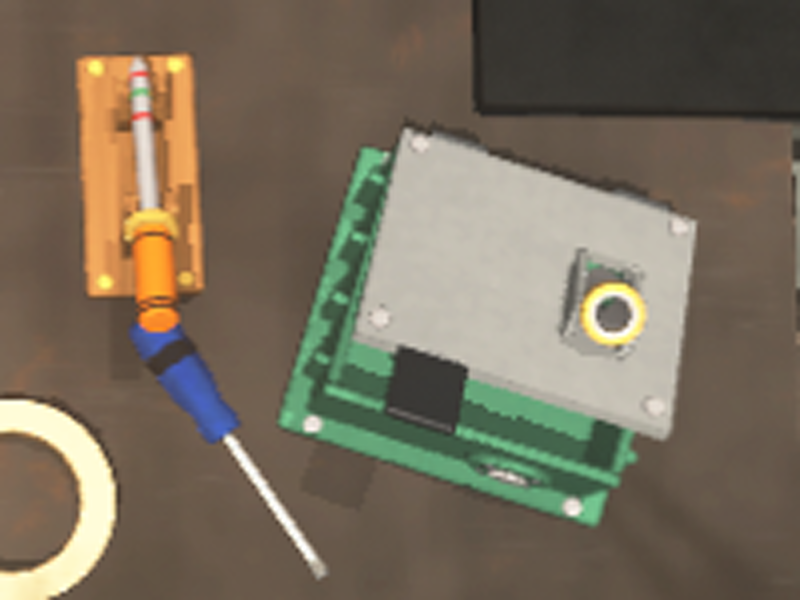

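View pics/z1.png

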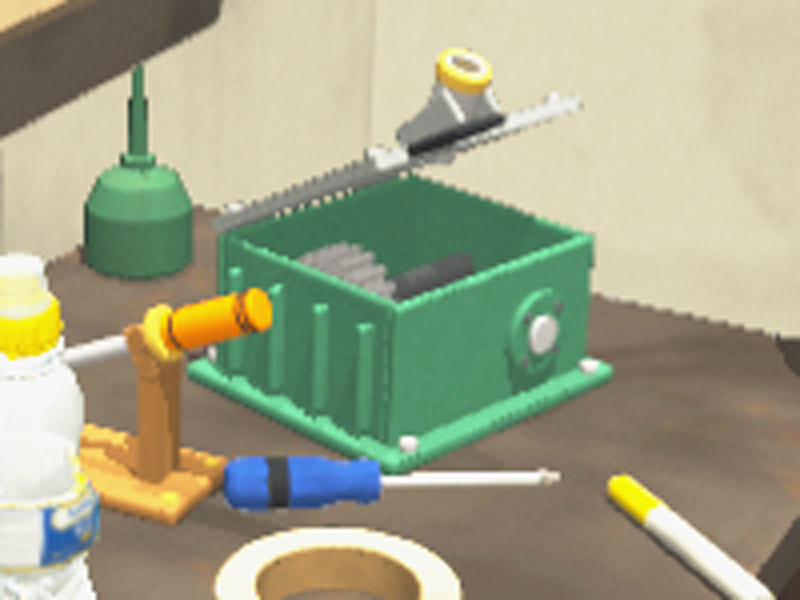

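```bash
python3 - <<'E'
from h import *
T=cal('top');S=cal('scene')
t=lambda x,y:[300+x/4,160+y/4]; s=lambda x,y:[260+x/4,150+y/4]
P={'fl_lf':((281,428),(398,470)),'fl_rf':((600,523),(610,370)),'fl_lb':((365,150),(190,370)),'ring':((613,314),(464,68)),
'hend':((158,318),(258,310)),'collar':((152,222),(160,333)),'cov_rf':((668,438),(580,105)),'cov_lb':((405,127),(222,222))}
for k,(a,b) in P.items():
    p,e=tri(T,t(*a),S,s(*b)); print(k,p.round(4),'gap',round(e*1e3,1), 'top z=8mm',onz(T,[t(*a)],0.008).round(4)[0])
# case pose from flange corners at top
c=onz(T,[t(281,428),t(600,523),t(365,150)],0.008)
print(np.linalg.norm(c[0]-c[1]),np.linalg.norm(c[0]-c[2]))
v=c[0]-c[1]; print('yaw y axis', np.degrees(np.arctan2(-v[0],v[1])), 'x axis', np.degrees(np.arctan2(*(c[2]-c[0])[[1,0]])))
for z in (0.12,.15,.18): print('tab',z,onz(T,[t(428,388),t(422,422)],z).round(4).tolist())
# tilted handle axis
im=cv2.imread('pics/top0.png'); hsv=cv2.cvtColor(im,cv2.COLOR_BGR2HSV)
E
```

```text
fl_lf [ 0.5201 -0.089   0.0014] gap 0.5 top z=8mm [ 0.5192 -0.0884  0.008 ]
fl_rf [ 0.4704 -0.2638  0.0018] gap 1.8 top z=8mm [ 0.4691 -0.2627  0.008 ]
fl_lb [ 0.676  -0.136   0.0013] gap 1.5 top z=8mm [ 0.6738 -0.1354  0.008 ]
ring [ 0.5585 -0.2303  0.1758] gap 1.2 top z=8mm [ 0.5841 -0.2722  0.008 ]
hend [ 0.5636 -0.0155  0.1089] gap 0.7 top z=8mm [ 0.5786 -0.0214  0.008 ]
collar [ 0.6176 -0.0133  0.0847] gap 1.6 top z=8mm [ 0.6316 -0.0179  0.008 ]
cov_rf [ 0.5012 -0.261   0.1564] gap 1.5 top z=8mm [ 0.5158 -0.3015  0.008 ]
cov_lb [ 0.6652 -0.1455  0.0917] gap 5.4 top z=8mm [ 0.6872 -0.1579  0.008 ]
0.1813680156785381 0.16160307292222703
yaw y axis -16.049887909974426 x axis -16.93209518554636
tab 0.12 [[0.5281, -0.1498, 0.12], [0.5111, -0.1466, 0.12]]
tab 0.15 [[0.5244, -0.1447, 0.15], [0.5078, -0.1416, 0.15]]
tab 0.18 [[0.5207, -0.1397, 0.18], [0.5045, -0.1366, 0.18]]
```

Call:
step_arm([
  [14, 27, 0, -0.047, 0],
  [14, 27, 0, -0.047, 0],
  [14, 27, 0, -0.047, 0],
  [14, 27, 0, -0.047, 0],
  [14, 27, 0, -0.047, 0],
  [14, 27, 0, -0.047, 0],
  [14, 27, 0, -0.047, 0],
  [14, 27, 0, -0.047, 0],
], newtons=30)

```text
time: 0.77
tcp_pos: [0.4065, -0.362, 0.2384]
orientation: [-180.0, 0.0, 5.2]
contact_force: [0.4, 0.0, 0.6]
gripper_width: 0.0371
```

```bash
python3 - <<'E'
from h import *
im=cv2.imread('pics/top0.png'); hsv=cv2.cvtColor(im,cv2.COLOR_BGR2HSV)
T=cal('top');S=cal('scene')
for n,c,f,roi in (('top',T,'top0',(190,260,320,360)),('scene',S,'scene0',(210,245,290,335))):
    im=cv2.imread(f'pics/{f}.png'); hsv=cv2.cvtColor(im,cv2.COLOR_BGR2HSV)
    m=cv2.inRange(hsv,(5,200,180),(20,255,255)); z=np.zeros_like(m); a,b,cc,d=roi; z[a:b,cc:d]=m[a:b,cc:d]
    cn=max(cv2.findContours(z,0,2)[0],key=cv2.contourArea); print(n,cv2.contourArea(cn),cv2.minAreaRect(cn))
# rod line: tip in top and lie on plane: tip height ~ .083-.11*sin25
tip=onz(T,[[300+138/4,160+60/4]],0.038)[0]; he=onz(T,[[300+158/4,160+318/4]],0.109)[0]
print(tip,he,np.degrees(np.arctan2(*(tip-he)[[1,0]])),np.linalg.norm(tip-he))
c=onz(T,[[370.25,267],[450,290.75],[391.25,197.5]],0.004); print((c[1]+c[2])/2)
E
```

```text
top 123.5 ((337.9448547363281, 224.8379364013672), (17.93782615661621, 9.384140968322754), 85.2363510131836)
scene 76.0 ((314.6983337402344, 230.21803283691406), (8.188156127929688, 24.049129486083984), 76.75948333740234)
[ 0.71483867 -0.00829696  0.038     ] [ 0.56326688 -0.01563612  0.109     ] 2.7721187165743006 0.1675376625837947
[ 0.57202642 -0.19980944  0.004     ]
```

Call:
step_arm([
  [13, 28, -2, -0.047, 0],
  [13, 28, -2, -0.047, 0],
  [13, 28, -2, -0.047, 0],
  [13, 28, -2, -0.047, 0],
  [14, 28, -2, -0.047, 0],
  [14, 28, -2, -0.047, 0],
  [14, 28, -2, -0.047, 0],
  [13, 26, -2, -0.047, 0],
])

```text
time: 1.43
tcp_pos: [0.5136, -0.1397, 0.2224]
orientation: [-180.0, 0.0, -16.3]
contact_force: [0.0, 0.3, -0.1]
gripper_width: 0.0001
```

```bash
python3 - <<'E'
from h import *
im=snap('scene','s1'); cv2.imwrite('pics/s1z.png',cv2.resize(im[100:280,240:480,::-1],None,fx=3,fy=3,interpolation=cv2.INTER_CUBIC))
E
```

```text
(no output)
```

View pics/s1z.png

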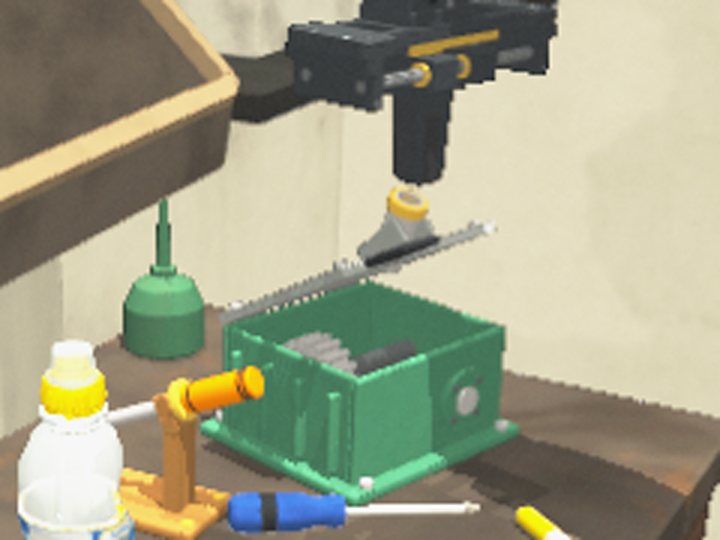

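Call:
step_arm([
  [1, -1, -15, 0, 0],
  [0, 0, -15, 0, 0],
  [0, 0, -12, 0, 0],
  [0, 0, -4, 0, 0],
  [-3.5, 1, -7.5, 0, 0],
  [-3.5, 1, -7.5, 0, 0],
  [-3.5, 1, -7.5, 0, 0],
  [-3.5, 1, -7.5, 0, 0],
])

```text
time: 2.15
tcp_pos: [0.5007, -0.1387, 0.1466]
orientation: [-180.0, -0.1, -16.2]
contact_force: [1.8, -0.3, 1.9]
gripper_width: 0.0004
```

Call:
step_arm([
  [-2, 0.5, -8, 0, 0],
  [-2, 0.5, -8, 0, 0],
  [-2, 0.5, -8, 0, 0],
  [-2, 0.5, -8, 0, 0],
  [-1, 0, -5, 0, 0],
  [0, 0, -5, 0, 0],
  [0, 0, -3, 0, 0],
  [0, 0, -2, 0, 0],
])

```text
time: 2.82
tcp_pos: [0.4902, -0.1363, 0.099]
orientation: [180.0, 0.1, -16.2]
contact_force: [-2.0, 0.7, 2.3]
gripper_width: 0.0005
```

Call:
step_arm([
  [0, 0, -1, 0, 0],
  [0, 0, -1, 0, 0],
  [0, 0, -1, 0, 0],
  [0, 0, 0, 0, 0],
])

```text
time: 3.15
tcp_pos: [0.4903, -0.1364, 0.0983]
orientation: [180.0, 0.1, -16.2]
contact_force: [-9.0, 3.3, 24.3]
gripper_width: 0.0005
```

```bash
python3 - <<'E'
from h import *
im=snap('scene','s2'); cv2.imwrite('pics/s2z.png',cv2.resize(im[100:280,240:480,::-1],None,fx=3,fy=3,interpolation=cv2.INTER_CUBIC))
E
```

```text
(no output)
```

View pics/s2z.png

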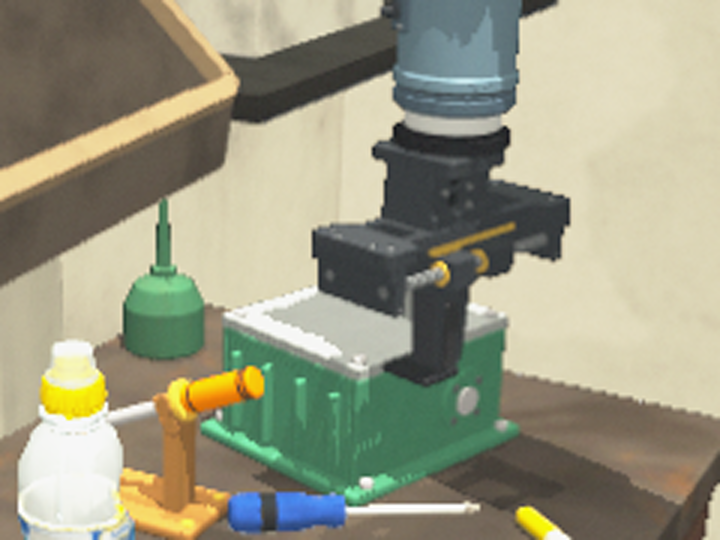

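Call:
step_arm([
  [0, 0, 15, 0, 0],
  [0, 0, 25, 0, 0.3],
  [8, 12, 20, 0.05, 1],
  [18, 22, 0, 0.06, 1],
  [18, 22, 0, 0.06, 1],
  [18, 22, 0, 0.06, 1],
  [18, 22, 0, 0.06, 1],
  [18, 22, 0, 0.042, 1],
])

```text
time: 3.87
tcp_pos: [0.59, -0.0139, 0.1568]
orientation: [180.0, -0.0, 3.0]
contact_force: [-0.2, -0.0, -0.2]
gripper_width: 0.0451
```

```bash
python3 - <<'E'
from h import *
im=snap('scene','s3'); im2=snap('top','t3')
cv2.imwrite('pics/s3z.png',cv2.resize(im[140:290,260:460,::-1],None,fx=4,fy=4,interpolation=cv2.INTER_CUBIC))
cv2.imwrite('pics/t3z.png',cv2.resize(im2[160:310,300:500,::-1],None,fx=4,fy=4,interpolation=cv2.INTER_CUBIC))
E
```

```text
(no output)
```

View pics/s3z.png

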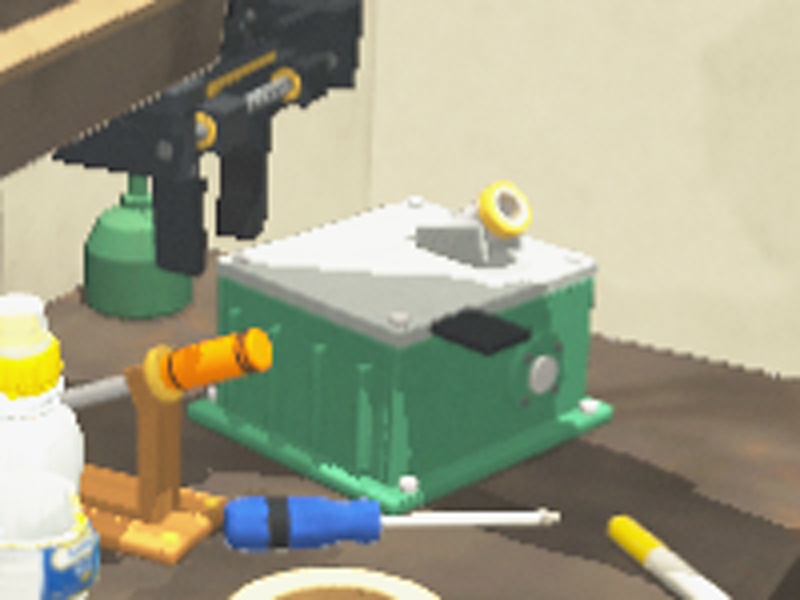

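View pics/t3z.png

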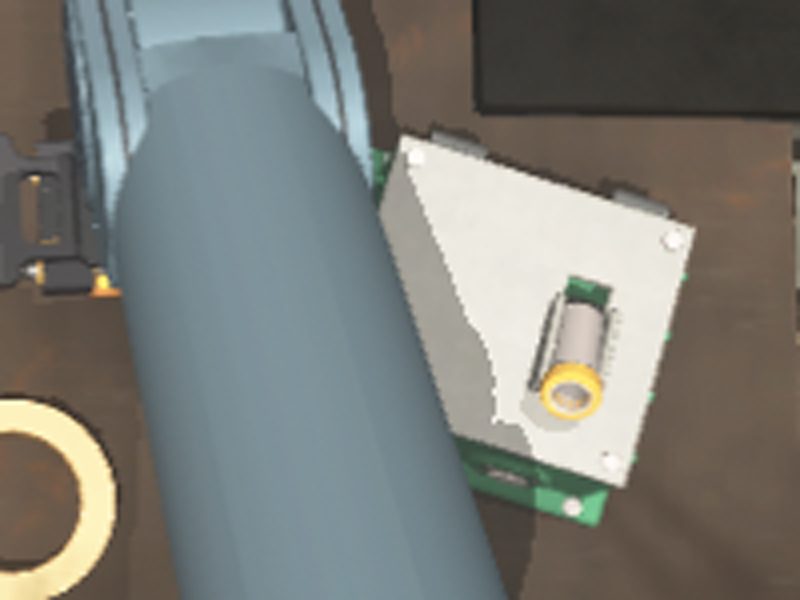

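```bash
python3 - <<'E'
from h import *
T=cal('top');S=cal('scene')
t=lambda x,y:[300+x/4,160+y/4]; s=lambda x,y:[260+x/4,140+y/4]
def el(f,roi):
    im=cv2.imread(f'pics/{f}.png'); hsv=cv2.cvtColor(im,cv2.COLOR_BGR2HSV); a,b,c,d=roi
    m=cv2.inRange(hsv,(18,110,120),(35,255,255)); z=np.zeros_like(m); z[a:b,c:d]=m[a:b,c:d]
    cn=max(cv2.findContours(z,0,1)[0],key=len); return cv2.fitEllipse(cn)
print(el('t3',(245,270,430,455)),el('s3',(180,205,375,396)))
for a,b in (((572,391),(504,209)),((571,393),(509,209)),((570,396),(511,209))):
    p,e=tri(T,t(*a),S,s(*b)); print(p.round(4),round(e*1e3,1))
# tube axis in top: back of tube
for k,a,b in (('scr_lb',(416,157),(240,257)),('scr_rf',(610,461),(575,259)),('scr_rb',(674,239),(415,203))):
    p,e=tri(T,t(*a),S,s(*b)); print(k,p.round(4),round(e*1e3,1), onz(T,[t(*a)],.1).round(4))
C=np.array([.572,-.1998]);a=np.radians(-16.5);R=np.array([[np.cos(a),-np.sin(a)],[np.sin(a),np.cos(a)]])
q=onz(T,[t(400,138),t(695,229),t(624,486)],.097)
print('corner local',((q[:,:2]-C)@R).round(4).tolist(),[np.degrees(np.arctan2(*(q[1]-q[2])[[1,0]])),np.degrees(np.arctan2(*(q[0]-q[1])[[1,0]]))-90])
E
```

```text
((442.1595764160156, 257.30615234375), (13.52012825012207, 14.603409767150879), 92.85961151123047) ((386.1966247558594, 191.72227478027344), (12.183332443237305, 12.539597511291504), 150.73057556152344)
[ 0.5272 -0.221   0.1261] 1.1
[ 0.5252 -0.2207  0.1266] 0.9
[ 0.5237 -0.22    0.1271] 0.7
scr_lb [ 0.6516 -0.1489  0.0958] 1.6 [[ 0.65   -0.1485  0.1   ]]
scr_rf [ 0.4946 -0.2475  0.0951] 0.5 [[ 0.4943 -0.2462  0.1   ]]
scr_rb [ 0.6105 -0.2835  0.0954] 0.6 [[ 0.6093 -0.2824  0.1   ]]
corner local [[0.0681, 0.0817], [0.0684, -0.0785], [-0.071, -0.0775]] [np.float64(-16.905420451545552), np.float64(-16.392308245054863)]
```

Call:
step_arm([
  [-2, -1, -6, 0, 1],
  [0, 0, -8, 0, 1],
  [0, 0, -8, 0, 1],
  [0, 0, -8, 0, 1],
  [0, 0, -12, 0, 1],
  [0, 0, -12, 0, 1],
  [0, 0, -12, 0, 1],
  [0, 0, -11, 0, 1],
])

```text
time: 4.63
tcp_pos: [0.5867, -0.0157, 0.078]
orientation: [180.0, 0.1, 2.8]
contact_force: [-0.1, 0.0, -0.6]
gripper_width: 0.088
```

```bash
python3 - <<'E'
from h import *
im=snap('scene','s4')
cv2.imwrite('pics/s4z.png',cv2.resize(im[180:300,260:420,::-1],None,fx=5,fy=5,interpolation=cv2.INTER_CUBIC))
E
```

```text
(no output)
```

View pics/s4z.png

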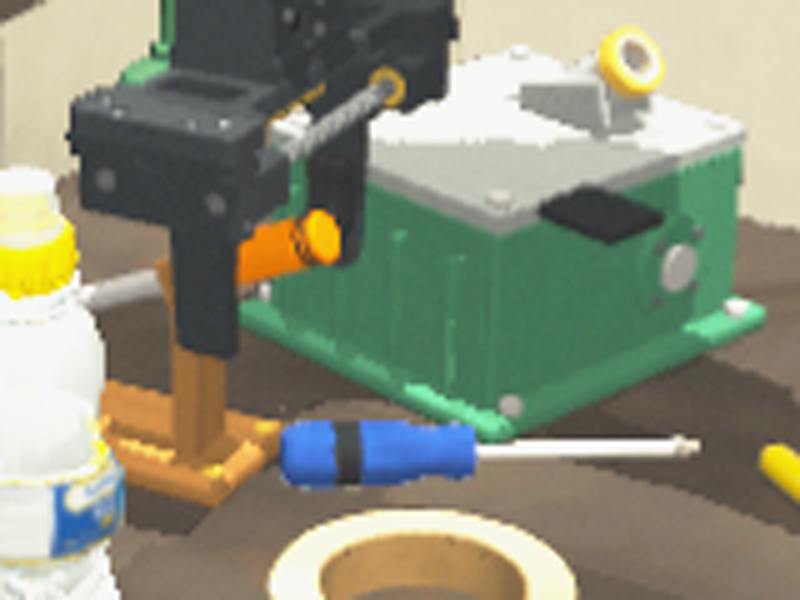

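Call:
step_arm([
  [0, 0, 0, 0, 0],
  [0, 0, 0, 0, 0],
  [0, 0, 0, 0, 0],
  [0, 0, 0, 0, 0],
  [0, 0, 0, 0, 0],
  [0, 0, 0, 0, 0],
  [0, 0, 0, 0, 0],
  [0, 0, 0, 0, 0],
], newtons=30)

```text
time: 5.35
tcp_pos: [0.5873, -0.0156, 0.0799]
orientation: [180.0, -0.0, 2.9]
contact_force: [-0.2, 0.9, 0.3]
gripper_width: 0.0371
```

Call:
step_arm([
  [0, 0, 0, 0, 0],
  [0, 0, 0, 0, 0],
  [0, 0, 0, 0, 0],
  [0, 0, 8, 0, 0],
  [0, 0, 15, 0, 0],
  [0, 0, 20, 0, 0],
  [0, 0, 20, 0, 0],
  [0, 0, 10, 0, 0],
])

```text
time: 6.02
tcp_pos: [0.5883, -0.0156, 0.1554]
orientation: [180.0, -0.2, 2.8]
contact_force: [0.4, -1.0, -0.4]
gripper_width: 0.0168
```

```bash
python3 - <<'E'
from h import *
im=snap('scene','s5')
cv2.imwrite('pics/s5z.png',cv2.resize(im[150:270,240:400,::-1],None,fx=5,fy=5,interpolation=cv2.INTER_CUBIC))
E
```

```text
(no output)
```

View pics/s5z.png

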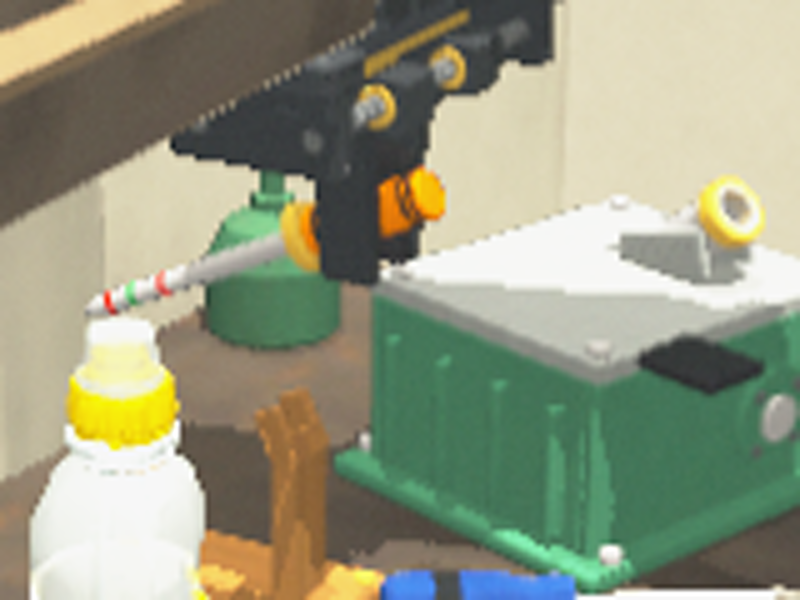

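```bash
cat >> h.py <<'E'
def rodtilt(uvs,tcp,yaw):
    """points on ray meeting the vertical plane through grasp at yaw (deg); returns along, up rel. to grasp point"""
    S=cal('scene'); g=np.array(tcp)-[0,0,.019]*np.array([1,1,-1]); a=np.radians(yaw)
    n=np.array([-np.sin(a),np.cos(a),0]); ax=np.array([np.cos(a),np.sin(a),0]); o,d=ray(S,uvs)
    P=o+d*((n@(g-o))/(d@n))[:,None]
    return P,(P-g)@ax,(P-g)[:,2]
E
python3 - <<'E'
from h import *
st=ctrl.state()
P,u,w=rodtilt([[240+92/5,150+310/5],[240+300/5,150+235/5],[240+428/5,150+193/5]],st['tcp_pos'],2.8)
print(P.round(4),u.round(4),w.round(4),np.degrees(np.arctan2(w[1]-w[0],u[1]-u[0])),np.degrees(np.arctan2(w[2]-w[0],u[2]-u[0])), np.hypot(u,w),st['gripper_width'],np.round(st['tcp_pos'],4))
E
```

```text
[[ 0.7172 -0.0093  0.1105]
 [ 0.6187 -0.0141  0.1607]
 [ 0.5639 -0.0168  0.1871]] [ 0.1281  0.0296 -0.0253] [-0.0649 -0.0147  0.0117] 153.00000873085423 153.47141071261385 [0.14365896 0.03305884 0.02786102] 0.017016276021345287 [ 0.5892 -0.0156  0.1564]
```

Call:
step_arm([
  [0, 0, 15, 0, 0],
  [-8, -5, 20, -0.02, 0],
  [-18, -12, 15, -0.03, 0],
  [-22, -18, 5, -0.04, 0],
  [-22, -18, 0, -0.04, 0],
  [-22, -18, 0, -0.04, 0],
  [-22, -18, 0, -0.04, 0],
  [-22, -18, 0, -0.04, 0],
])

```text
time: 6.73
tcp_pos: [0.4496, -0.1232, 0.2072]
orientation: [180.0, 0.1, -11.6]
contact_force: [0.1, -0.8, -0.6]
gripper_width: 0.0168
```

Call:
step_arm([
  [-22, -18, 0, -0.04, 0],
  [-20, -18, 0, -0.03, 0],
  [-14, -15, 0, -0.02, 0],
  [-6, -7, 0, 0, 0],
  [0, 0, 0, 0, 0],
])

```text
time: 7.15
tcp_pos: [0.3878, -0.1819, 0.2074]
orientation: [180.0, 0.1, -16.8]
contact_force: [0.6, 0.1, -1.1]
gripper_width: 0.0172
```

```bash
python3 - <<'E'
from h import *
im=snap('scene','s6'); im2=snap('top','t6')
cv2.imwrite('pics/s6z.png',cv2.resize(im[110:260,320:520,::-1],None,fx=4,fy=4,interpolation=cv2.INTER_CUBIC))
cv2.imwrite('pics/t6z.png',cv2.resize(im2[160:310,340:540,::-1],None,fx=4,fy=4,interpolation=cv2.INTER_CUBIC))
st=ctrl.state();print(np.round(st['tcp_pos'],4),st['orientation'],st['gripper_width'])
E
```

```text
[ 0.39   -0.18    0.2077] [-1.79976065e+02 -1.90839589e-02 -1.65738776e+01] 0.01685475425845368
```

View pics/s6z.png

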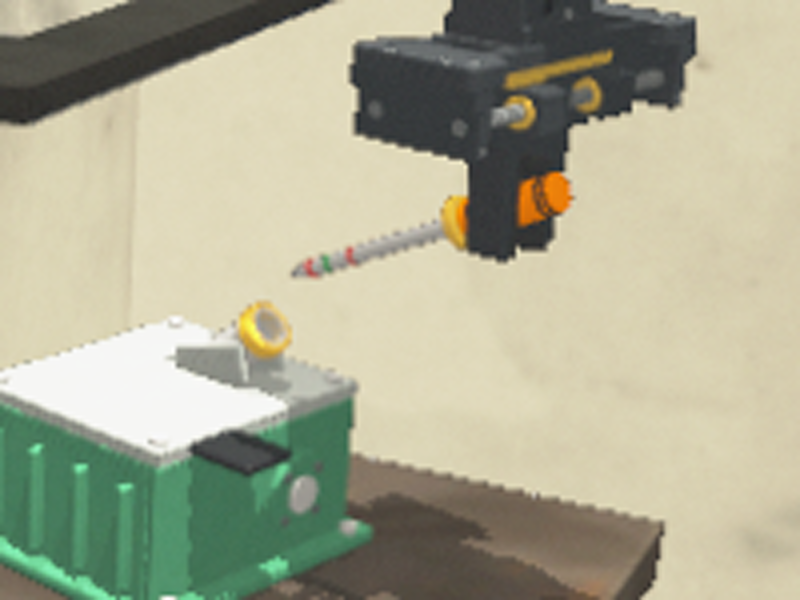

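View pics/t6z.png

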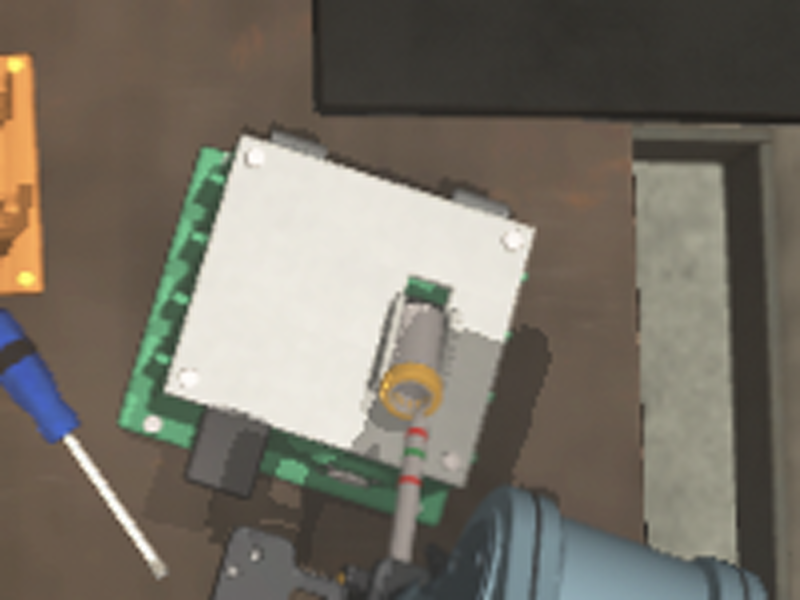

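```bash
python3 - <<'E'
from h import *
T=cal('top');S=cal('scene'); st=ctrl.state()
t=lambda x,y:[340+x/4,160+y/4]; s=lambda x,y:[320+x/4,110+y/4]
tip,e=tri(T,t(418,413),S,s(292,274)); print('tip',tip.round(4),e)
m1,e=tri(T,t(411,393),S,s(268,328)); print('mouth',m1.round(4),e)
g=st['tcp_pos']+[0,0,.019]; d=tip-g; print(np.linalg.norm(d),'yaw',np.degrees(np.arctan2(d[1],d[0])),'tilt',np.degrees(np.arcsin(-d[2]/np.linalg.norm(d))))
print(rodtilt([s(292,274)],st['tcp_pos'],-16.6))
u=np.array([.958,-.286]);n=np.array([.286,.958])
for m in (m1,np.array([.525,-.221,.128])):
    r=tip-m; print('tip rel mouth u,lat,z mm',(1e3*np.array([r[:2]@u,r[:2]@n,r[2]])).round(1))
E
```

```text
tip [ 0.5117 -0.2157  0.1617] 5.4297950604174484e-05
mouth [ 0.5254 -0.2205  0.1272] 0.00026474809336186835
0.14245637148896317 yaw -16.378776714938002 tilt 27.113982793654404
(array([[ 0.51193863, -0.21630898,  0.16152071]]), array([0.12722268]), array([-0.06513091]))
tip rel mouth u,lat,z mm [-14.5   0.6  34.5]
tip rel mouth u,lat,z mm [-14.3   1.2  33.7]
```

Call:
step_arm([
  [1, -1, -8, 0, 0],
  [1, -1, -9, 0, 0],
  [1, 0, -7, 0, 0],
  [0, 0, 0, 0, 0],
  [6, -2, -5, 0, 0],
  [6, -2, -5, 0, 0],
  [6, -1.5, -5.5, 0, 0],
  [0, 0, 0, 0, 0],
])

```text
time: 7.92
tcp_pos: [0.4115, -0.1882, 0.1673]
orientation: [-180.0, -0.0, -16.6]
contact_force: [0.2, -0.1, -0.4]
gripper_width: 0.017
```

```bash
python3 - <<'E'
from h import *
im=snap('scene','s7'); im2=snap('top','t7')
a=cv2.resize(im[140:240,360:480,::-1],None,fx=3.3,fy=5,interpolation=cv2.INTER_CUBIC)
b=cv2.resize(im2[210:310,400:480,::-1],None,fx=5,fy=5,interpolation=cv2.INTER_CUBIC)
cv2.imwrite('pics/st7.png',np.hstack([a,b]))
st=ctrl.state();print(np.round(st['tcp_pos'],4),st['contact_force'].round(1),st['gripper_width'])
E
```

```text
[ 0.4104 -0.1881  0.1679] [ 0.3 -0.1 -1.5] 0.017137549762038178
```

View pics/st7.png

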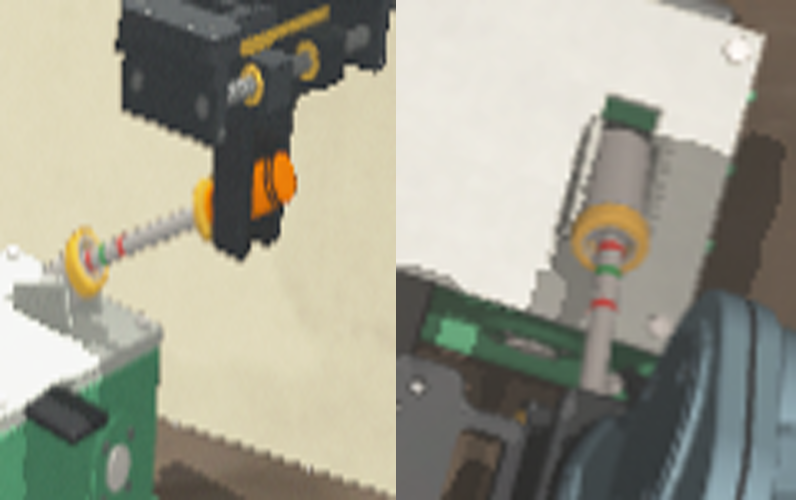

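Call:
step_arm([
  [4.5, -1.4, 1.5, 0, 0],
  [4.5, -1.4, 1.7, 0, 0],
  [4.7, -1.3, 1.7, 0, 0],
  [4, -1.2, -0.2, 0, 0],
  [4, -1.2, -0.4, 0, 0],
  [4, -1.2, -0.4, 0, 0],
  [4.3, -1.3, -0.4, 0, 0],
  [0, 0, 0, 0, 0],
], newtons=15)

```text
time: 8.68
tcp_pos: [0.4412, -0.1973, 0.1716]
orientation: [-180.0, -0.0, -16.6]
contact_force: [-0.6, -0.5, -1.2]
gripper_width: 0.018
```

```bash
python3 - <<'E'
from h import *
im=snap('scene','s8'); im2=snap('top','t8')
a=cv2.resize(im[140:240,360:480,::-1],None,fx=3.3,fy=5,interpolation=cv2.INTER_CUBIC)
b=cv2.resize(im2[210:310,400:480,::-1],None,fx=5,fy=5,interpolation=cv2.INTER_CUBIC)
cv2.imwrite('pics/st8.png',np.hstack([a,b]))
st=ctrl.state();print(np.round(st['tcp_pos'],4),st['contact_force'].round(1),st['gripper_width'])
E
```

```text
[ 0.4403 -0.1971  0.1716] [ 0.5  0.7 -0.7] 0.018081403677073973
```

View pics/st8.png

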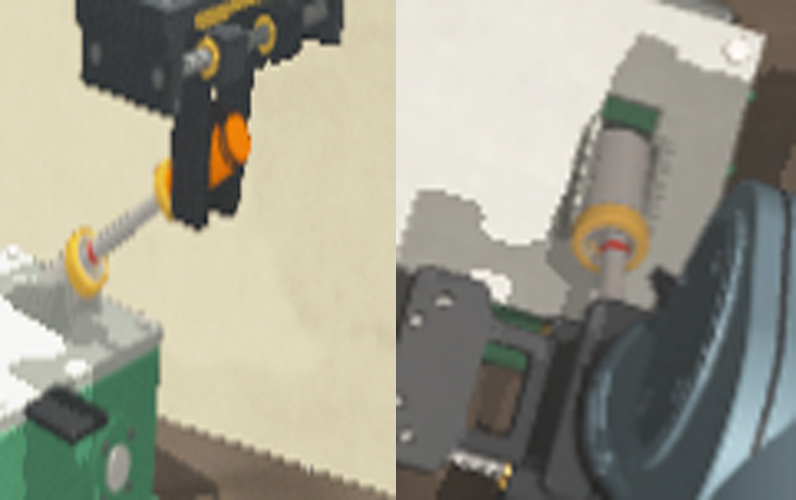

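Call:
step_arm([
  [5, -1.5, -1, 0, 0],
  [5, -1.5, -1.5, 0, 0],
  [5, -1.5, -1.5, 0, 0],
  [5.4, -1.6, -3.6, 0, 0],
  [5.4, -1.6, -3.6, 0, 0],
  [5.4, -1.6, -3.7, 0, 0],
  [0, 0, 0, 0, 0],
  [0, 0, 0, 0, 0],
])

```text
time: 9.45
tcp_pos: [0.4716, -0.2062, 0.1563]
orientation: [-180.0, 0.0, -16.6]
contact_force: [-0.1, 0.8, -1.0]
gripper_width: 0.018
```

```bash
python3 - <<'E'
from h import *
im=snap('scene','s9')
cv2.imwrite('pics/s9.png',cv2.resize(im[130:230,350:480,::-1],None,fx=5,fy=5,interpolation=cv2.INTER_CUBIC))
st=ctrl.state();print(np.round(st['tcp_pos'],4),st['contact_force'].round(1),st['gripper_width'])
E
```

```text
[ 0.4714 -0.2063  0.1566] [ 0.4  0.4 -2.3] 0.018355610669355735
```

View pics/s9.png

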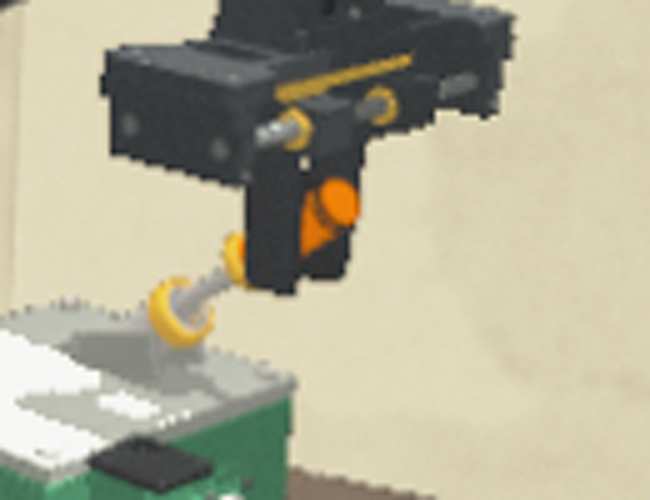

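Call:
step_arm([
  [4.4, -1.3, -3.9, 0, 0],
  [4.4, -1.3, -3.9, 0, 0],
  [4.4, -1.3, -3.9, 0, 0],
  [4.4, -1.3, -3.8, 0, 0],
  [4.4, -1.3, -3.8, 0, 0],
  [2.2, -0.7, -1.9, 0, 0],
  [0, 0, 0, 0, 0],
])

```text
time: 10.08
tcp_pos: [0.4961, -0.2134, 0.1349]
orientation: [-180.0, 0.0, -16.6]
contact_force: [-0.2, 0.7, -1.8]
gripper_width: 0.0183
```

Call:
step_arm([
  [1.5, -0.4, -1.3, 0, 0],
  [1.5, -0.4, -1.3, 0, 0],
  [0, 0, 0, 0, 0],
])

```text
time: 10.33
tcp_pos: [0.4982, -0.214, 0.1329]
orientation: [-180.0, 0.1, -16.6]
contact_force: [-3.2, 2.7, 2.4]
gripper_width: 0.0179
```

```bash
python3 - <<'E'
from h import *
im=snap('scene','s10')
cv2.imwrite('pics/s10.png',cv2.resize(im[130:230,350:480,::-1],None,fx=5,fy=5,interpolation=cv2.INTER_CUBIC))
st=ctrl.state();print(np.round(st['tcp_pos'],4),st['contact_force'].round(1),st['gripper_width'])
E
```

```text
[ 0.4983 -0.214   0.133 ] [-3.5  3.   1.9] 0.01803476599237099
```

View pics/s10.png

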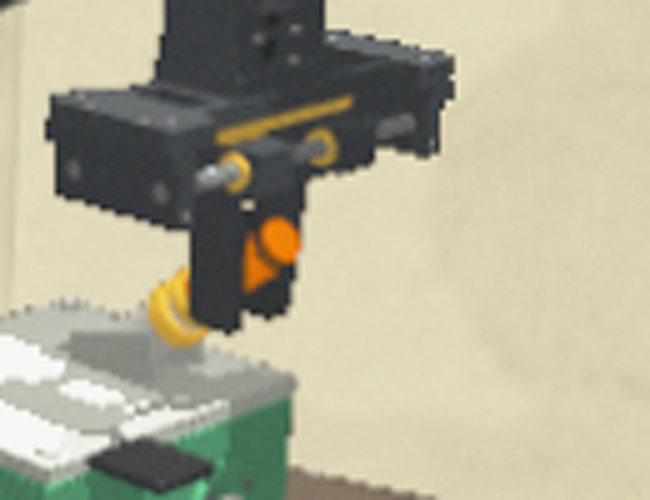

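Call:
step_arm([
  [0.8, -0.2, -0.7, 0, 0],
  [0, 0, 0, 0, 0],
  [0, 0, 0, 0, 0],
])

```text
time: 10.63
tcp_pos: [0.4983, -0.2138, 0.1325]
orientation: [-180.0, 0.2, -16.6]
contact_force: [-6.5, 4.7, 6.1]
gripper_width: 0.0181
```

Call:
step_arm([
  [0.8, -0.2, -0.7, 0, 0],
  [0, 0, 0, 0, 0],
  [0, 0, 0, 0, 0],
])

```text
time: 10.88
tcp_pos: [0.4986, -0.2137, 0.1319]
orientation: [-180.0, 0.2, -16.6]
contact_force: [-7.8, 6.0, 9.0]
gripper_width: 0.0174
```

```bash
python3 - <<'E'
from h import *
im=snap('scene','s11')
a=cv2.resize(im[180:220,370:420,::-1],None,fx=8,fy=8,interpolation=cv2.INTER_CUBIC); im2=snap('top','t11')
b=cv2.resize(im2[235:275,420:470,::-1],None,fx=8,fy=8,interpolation=cv2.INTER_CUBIC)
cv2.imwrite('pics/st11.png',np.hstack([a,b]))
st=ctrl.state();print(np.round(st['tcp_pos'],4),st['contact_force'].round(1),st['gripper_width'])
E
```

```text
[ 0.4987 -0.2137  0.1319] [-8.9  6.   9.5] 0.017801606987816063
```

View pics/st11.png

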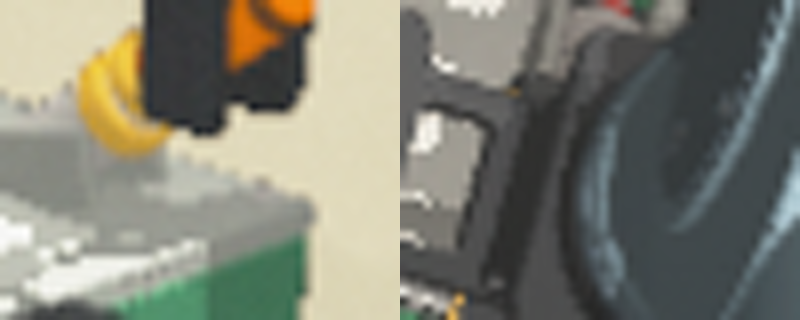

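```bash
python3 - <<'E'
from h import *
im=cv2.imread('pics/s11.png')
cv2.imwrite('pics/s11z.png',cv2.resize(im[175:205,372:412],None,fx=18,fy=18,interpolation=cv2.INTER_NEAREST))
S=cal('scene'); m=np.array([.525,-.221,.1275]); A=np.array([-.766*.958,.766*.286,.643])
ts=np.linspace(0,2*np.pi,8,endpoint=False); e1=np.array([.286,.958,0]); e2=np.cross(A,e1)
f=lambda p:((proj(S,p)-[372,175])*18).round(0).tolist()
print('mouth ctr',f(m)); print('ring',f([m+.0155*(np.cos(t)*e1+np.sin(t)*e2) for t in ts])); print('collar back(6mm out) r14',f([m+.006*A+.014*(np.cos(t)*e1+np.sin(t)*e2) for t in ts]))
E
```

```text
mouth ctr [[274.0, 303.0]]
ring [[190.0, 331.0], [255.0, 403.0], [331.0, 416.0], [372.0, 363.0], [356.0, 275.0], [293.0, 204.0], [217.0, 190.0], [175.0, 242.0]]
collar back(6mm out) r14 [[230.0, 308.0], [288.0, 373.0], [357.0, 385.0], [394.0, 337.0], [380.0, 258.0], [322.0, 193.0], [254.0, 180.0], [215.0, 227.0]]
```

View pics/s11z.png

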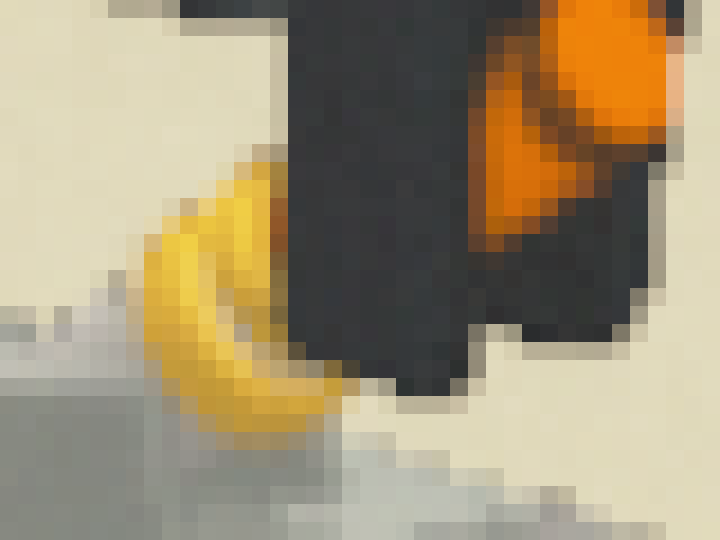

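Call:
step_arm([
  [0.3, 1, 0, 0, 0],
  [0.8, -0.2, -0.7, 0, 0],
  [0, 0, 0, 0, 0],
  [0, 0, 0, 0, 0],
], newtons=20)

```text
time: 11.32
tcp_pos: [0.4988, -0.2134, 0.1314]
orientation: [180.0, 0.3, -16.7]
contact_force: [-11.4, 6.1, 13.3]
gripper_width: 0.0172
```

```bash
python3 - <<'E'
from h import *
im=snap('scene','s12')[:,:,::-1]
cv2.imwrite('pics/s12z.png',cv2.resize(im[175:205,372:412],None,fx=18,fy=18,interpolation=cv2.INTER_NEAREST))
st=ctrl.state();print(np.round(st['tcp_pos'],4),st['contact_force'].round(1),st['wrist_torque'].round(2),st['gripper_width'])
E
```

```text
[ 0.4988 -0.2134  0.1314] [-11.1   6.   13.3] [1.17 2.28 0.03] 0.01740354697061408
```

View pics/s12z.png

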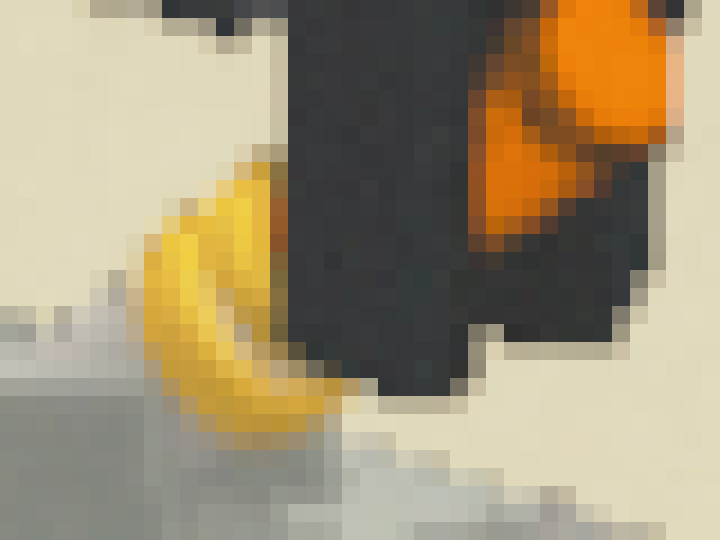

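```bash
python3 - <<'E'
from h import *
S=cal('scene'); m=np.array([.525,-.221,.1275]); im=cv2.imread('pics/s12.png')
hsv=cv2.cvtColor(im,cv2.COLOR_BGR2HSV); mk=cv2.inRange(hsv,(8,200,215),(16,255,255)); mk[:160]=0;mk[200:]=0;mk[:,:395]=0
cn=max(cv2.findContours(mk,0,1)[0],key=cv2.contourArea); print(cv2.minEnclosingCircle(cn),cv2.boundingRect(cn))
st=ctrl.state(); g=st['tcp_pos']+[0,0,.019]
for tl in (34,37,40,43):
    a=np.radians(tl); A=np.array([-np.cos(a)*.958,np.cos(a)*.286,np.sin(a)])
    e1=np.array([.286,.958,0]); e2=np.cross(A,e1)
    c=lambda P,r:proj(S,[P+r*(np.cos(t)*e1+np.sin(t)*e2) for t in np.linspace(0,6.28,40)])
    q=c(g+.027*A,.0095); w=c(m+.061*A,.0095)
    print(tl,q.min(0).round(1),q.max(0).round(1),w.min(0).round(1),w.max(0).round(1), 'collar back top',c(g-.028*A,.014).min(0).round(1))
E
```

```text
((405.5, 178.0), 3.9052248001098633) (403, 175, 6, 7)
34 [403.4 176.3] [410.  184.9] [403.5 178.2] [410.1 186.8] collar back top [384.1 183. ]
37 [403.  175.8] [409.8 184.2] [402.8 176.9] [409.6 185.3] collar back top [384.3 183.8]
40 [402.6 175.3] [409.6 183.5] [402.1 175.7] [409.  183.9] collar back top [384.4 184.5]
43 [402.2 174.8] [409.4 182.8] [401.3 174.4] [408.4 182.4] collar back top [384.6 185.2]
```

Call:
step_arm([
  [0.8, 0.1, -0.7, 0, 0],
  [0.8, 0, -0.7, 0, 0],
  [0, 0, 0, 0, 0],
  [0, 0, 0, 0, 0],
], newtons=30)

```text
time: 11.7
tcp_pos: [0.4988, -0.2134, 0.1306]
orientation: [180.0, 0.5, -16.7]
contact_force: [-18.7, 7.6, 25.0]
gripper_width: 0.0171
```

Call:
step_arm([
  [-3, 0.5, 2.5, 0, 0],
  [-5.9, 1.8, 5.1, 0, 0],
  [-8.8, 2.5, 7.7, 0, 0],
  [-8.8, 2.5, 7.7, 0, 0],
  [-8.8, 2.5, 7.7, 0, 0],
  [-8.8, 2.6, 7.7, 0, 0],
  [-8.8, 2.6, 7.7, 0, 0],
  [-8.8, 2.6, 7.7, 0, 0],
])

```text
time: 12.37
tcp_pos: [0.4413, -0.1961, 0.1839]
orientation: [-180.0, -0.1, -16.6]
contact_force: [1.5, 1.5, -3.4]
gripper_width: 0.0164
```

Call:
step_arm([
  [-8.8, 2.6, 7.7, 0, 0],
  [-8.8, 2.6, 7.7, 0, 0],
  [-8.8, 2.6, 7.7, 0, 0],
  [-8.8, 2.6, 7.7, 0, 0],
  [-5, 1.5, 4.5, 0, 0],
  [0, 0, 0, 0, 0],
  [0, 0, 0, 0, 0],
], newtons=30)

```text
time: 12.95
tcp_pos: [0.4017, -0.1849, 0.2191]
orientation: [180.0, -0.1, -16.6]
contact_force: [0.6, -0.2, -0.9]
gripper_width: 0.0165
```

```bash
python3 - <<'E'
from h import *
im=snap('scene','s13'); im2=snap('top','t13')
a=cv2.resize(im[110:230,350:490,::-1],None,fx=4,fy=4,interpolation=cv2.INTER_CUBIC)
cv2.imwrite('pics/s13z.png',a)
st=ctrl.state();print(np.round(st['tcp_pos'],4),st['contact_force'].round(1),st['gripper_width'])
E
```

```text
[ 0.4016 -0.1847  0.2185] [-0.3  0.3 -0.5] 0.016654216570502218
```

View pics/s13z.png

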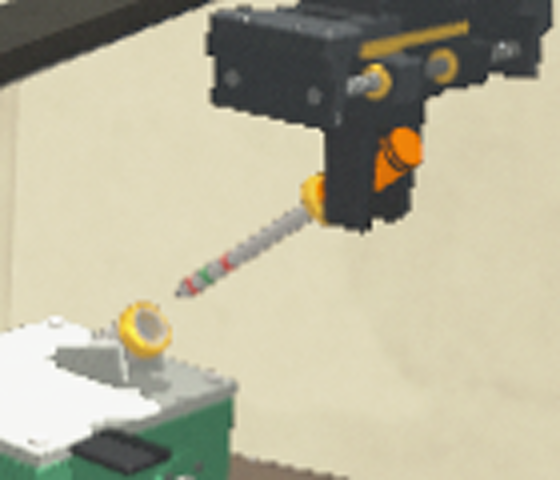

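```bash
python3 - <<'E'
from h import *
st=ctrl.state()
P,u,w=rodtilt([[350+179/4,110+294/4]],st['tcp_pos'],-16.6); print(P.round(4),u,w,np.degrees(np.arctan2(-w,u)),np.hypot(u,w))
E
```

```text
[[ 0.507  -0.2161  0.1512]] [0.11004267] [-0.08628151] [38.09904362] [0.13983521]
```

Call:
step_arm([
  [5, -1.5, 12, 0, 0],
  [9.6, -2.9, 0, 0, 0],
  [9.6, -2.9, 0, 0, 0],
  [9.6, -2.9, 0, 0, 0],
  [9.6, -2.9, 0, 0, 0],
  [9.6, -2.9, 0, 0, 0],
  [0, 0, -14, 0, 0],
  [0, 0, -8, 0, 0],
], newtons=15)

```text
time: 13.72
tcp_pos: [0.4548, -0.2005, 0.2075]
orientation: [-180.0, 0.0, -16.6]
contact_force: [0.3, 0.7, -0.6]
gripper_width: 0.0175
```

```bash
python3 - <<'E'
from h import *
im=snap('scene','s14'); im2=snap('top','t14')
a=cv2.resize(im[100:220,340:480,::-1],None,fx=4,fy=4,interpolation=cv2.INTER_CUBIC)
b=cv2.resize(im2[190:310,400:460,::-1],None,fx=4,fy=4,interpolation=cv2.INTER_CUBIC)
cv2.imwrite('pics/st14.png',np.hstack([a,b]))
st=ctrl.state();print(np.round(st['tcp_pos'],4),st['contact_force'].round(1),st['gripper_width'])
E
```

```text
[ 0.4531 -0.2     0.2069] [ 0.2  0.2 -1.4] 0.01769609903745583
```

View pics/st14.png

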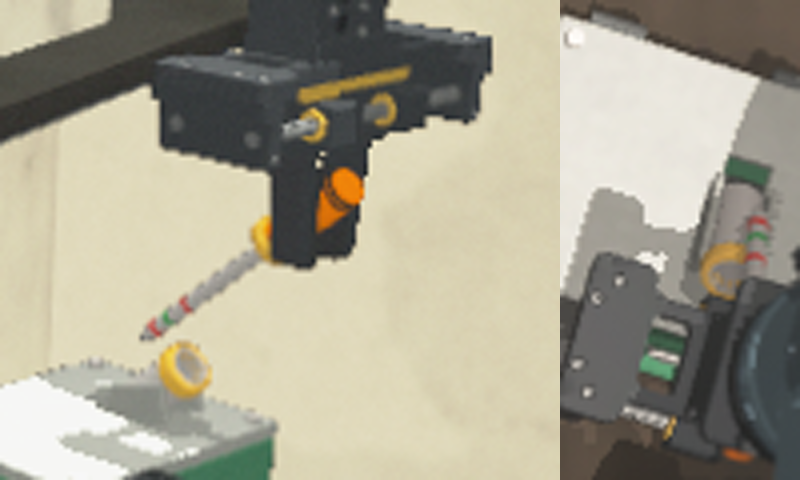

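Call:
step_arm([
  [0, 0, -7, 0, 0],
  [0, 0, -7, 0, 0],
  [-2.6, 0.8, -7, 0, 0],
  [-2.6, 0.8, -7, 0, 0],
  [-4.1, 1.2, -8, 0, 0],
  [-4.1, 1.2, -8, 0, 0],
  [0, 0, 0, 0, 0],
])

```text
time: 14.4
tcp_pos: [0.4387, -0.1958, 0.163]
orientation: [-180.0, 0.2, -16.6]
contact_force: [0.7, -0.4, -0.2]
gripper_width: 0.0183
```

```bash
python3 - <<'E'
from h import *
im=snap('scene','s15')
a=cv2.resize(im[100:220,340:480,::-1],None,fx=4,fy=4,interpolation=cv2.INTER_CUBIC)
cv2.imwrite('pics/st15.png',a)
st=ctrl.state();print(np.round(st['tcp_pos'],4),st['contact_force'].round(1),st['gripper_width'])
E
```

```text
[ 0.4394 -0.196   0.1638] [ 0.2 -0.   0.6] 0.018413400954602765
```

View pics/st15.png

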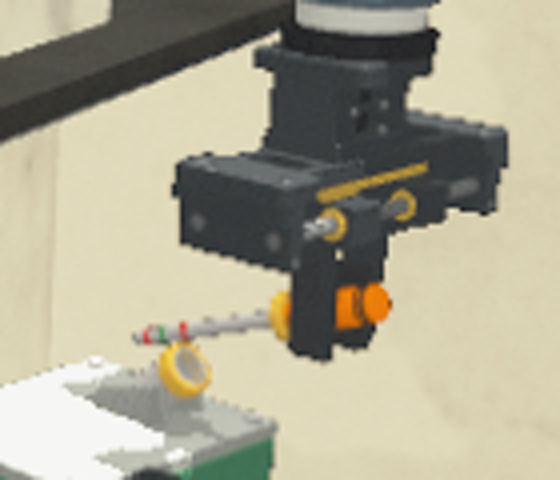

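```bash
cat > tl.py <<'E'
from h import *
import sys
def tl(a,b,yaw=-16.6):
    st=ctrl.state()
    P,u,w=rodtilt([a,b],st['tcp_pos'],yaw); print(P.round(4).tolist(),'tip tilt',np.degrees(np.arctan2(-w[0],u[0])),'end-tip',np.degrees(np.arctan2(w[1]-w[0],u[0]-u[1])),np.hypot(u,w),st['contact_force'].round(1))
E
python3 -c "
from tl import *
tl([340+135/4,100+338/4],[340+377/4,100+303/4])"
```

```text
[[0.5633, -0.233, 0.134], [0.4138, -0.1884, 0.1921]] tip tilt 20.67690210882642 end-tip 20.44937897699283 [0.13819555 0.02835034] [ 0.2 -0.   0.6]
```

Call:
step_arm([
  [-2.7, 0.8, -9, 0, 0],
  [-2.7, 0.8, -9, 0, 0],
  [-1.2, 0.4, -9, 0, 0],
  [-1.2, 0.4, -9, 0, 0],
  [0, 0, -3, 0, 0],
  [0, 0, 0, 0, 0],
])

```text
time: 14.95
tcp_pos: [0.432, -0.1937, 0.1245]
orientation: [-180.0, 0.1, -16.6]
contact_force: [-0.6, 0.5, -0.0]
gripper_width: 0.0181
```

```bash
python3 - <<'E'
from h import *
im=snap('scene','s16')
a=cv2.resize(im[100:220,340:480,::-1],None,fx=4,fy=4,interpolation=cv2.INTER_CUBIC)
cv2.imwrite('pics/st16.png',a)
st=ctrl.state();print(np.round(st['tcp_pos'],4),st['contact_force'].round(1),st['gripper_width'])
E
```

```text
[ 0.4322 -0.1938  0.125 ] [-1.3  0.  -0.7] 0.01797407012317603
```

View pics/st16.png

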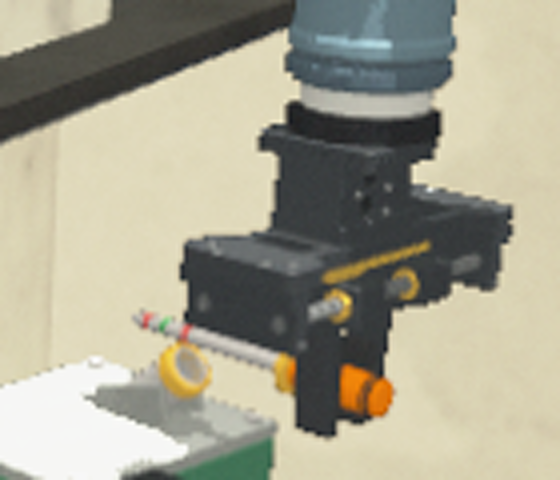

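```bash
python3 -c "
from tl import *
tl([340+134/4,100+316/4],[340+380/4,100+399/4])"
```

```text
[[0.5649, -0.2333, 0.1464], [0.4062, -0.186, 0.1437]] tip tilt -1.0101415756123102 end-tip -0.9531578316814964 [0.13842025 0.02713525] [-1.3  0.  -0.7]
```

Call:
step_arm([
  [0, 0, 0, 0, 0],
  [0, 0, 0, 0, 0],
  [0, 0, 5, 0, 0],
  [0, 0, 12, 0, 0],
  [0, 0, 16, 0, 0],
  [0, 0, 16, 0, 0],
  [0, 0, 16, 0, 0],
  [0, 0, 16, 0, 0],
], newtons=45)

```text
time: 15.67
tcp_pos: [0.4328, -0.194, 0.2079]
orientation: [180.0, -0.0, -16.6]
contact_force: [0.0, -0.7, -0.7]
gripper_width: 0.0173
```

Call:
step_arm([
  [0, 0, 12, 0, 0],
  [0, 0, 7, 0, 0],
  [0, 0, 2, 0, 0],
  [0, 0, 0, 0, 0],
  [0, 0, 0, 0, 0],
  [0, 0, 0, 0, 0],
  [0, 0, 0, 0, 0],
])

```text
time: 16.25
tcp_pos: [0.4324, -0.1938, 0.2269]
orientation: [-180.0, 0.1, -16.6]
contact_force: [0.1, 0.4, 0.2]
gripper_width: 0.0174
```

```bash
python3 - <<'E'
from h import *
im=snap('scene','s17'); im2=snap('top','t17')
a=cv2.resize(im[60:220,320:480,::-1],None,fx=3.5,fy=3.5,interpolation=cv2.INTER_CUBIC)
cv2.imwrite('pics/st17.png',a)
b=cv2.resize(im2[150:310,340:500,::-1],None,fx=3.5,fy=3.5,interpolation=cv2.INTER_CUBIC)
cv2.imwrite('pics/tt17.png',b)
st=ctrl.state();print(np.round(st['tcp_pos'],4),st['contact_force'].round(1),st['gripper_width'],st['joint_velocities'].round(2))
E
```

```text
[ 0.4326 -0.1939  0.2271] [ 0.6 -0.5  0.1] 0.01753966833888207 [-0.   -0.1   0.08 -0.12 -0.01  0.04 -0.01]
```

View pics/st17.png

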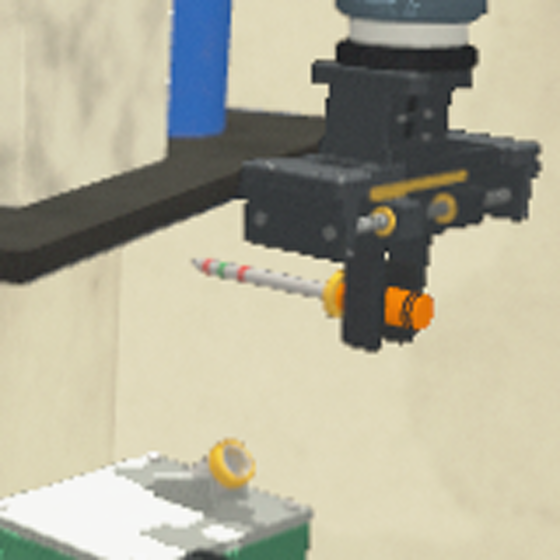

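View pics/tt17.png

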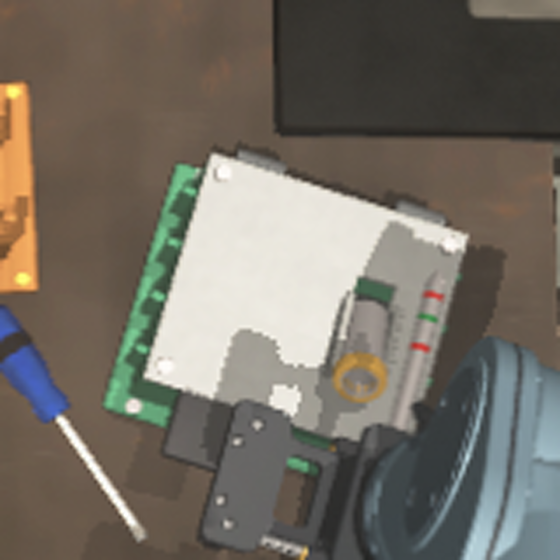

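```bash
python3 - <<'E'
from tl import *
tl([320+193/3.5,60+263/3.5],[320+419/3.5,60+311/3.5])
T=cal('top');S=cal('scene')
p,e=tri(T,[340+442/3.5,150+277/3.5],S,[320+193/3.5,60+263/3.5]); print('tip',p.round(4),e)
p,e=tri(T,[340+359/3.5,150+378/3.5],S,[320+234/3.5,60+463/3.5]); print('mouth',p.round(4),e)
p,e=tri(T,[340+452/3.5,150+243/3.5],S,[320+152/3.5,60+457/3.5]); print('screw',p.round(4),e)
a=cv2.imread('pics/top0.png').astype(int);b=cv2.imread('pics/t17.png').astype(int)
d=(abs(a-b).sum(2)>90).astype(np.uint8); cv2.imwrite('pics/diff.png',d*255)
n,l,s,c=cv2.connectedComponentsWithStats(d); print([x.tolist() for x in s[1:] if x[4]>15])
E
```

```text
[[0.5671, -0.234, 0.2446], [0.408, -0.1865, 0.248]] tip tilt 0.6024006532160684 end-tip 1.1472781477896847 [0.14035583 0.02571186] [ 0.6 -0.5  0.1]
tip [ 0.5666 -0.2373  0.2439] 0.0037168560798380708
mouth [ 0.5258 -0.2203  0.1265] 0.0006091670849646111
screw [ 0.6115 -0.2848  0.0952] 0.001375262380921494
[[331, 174, 13, 46, 291], [381, 192, 93, 90, 4946], [333, 217, 17, 26, 220], [465, 251, 82, 229, 5129], [471, 255, 5, 9, 27], [500, 256, 23, 12, 53], [461, 259, 18, 46, 75], [468, 264, 6, 16, 45], [387, 267, 23, 11, 97], [422, 274, 31, 45, 262], [431, 289, 9, 23, 96], [414, 303, 14, 8, 40], [393, 312, 56, 43, 1576], [444, 356, 32, 124, 1729], [619, 377, 21, 47, 555], [322, 441, 53, 19, 834], [402, 440, 2, 18, 32], [311, 462, 10, 11, 65]]
```

```bash
python3 -c "
from h import *
s=ctrl.state();print(s['time'],s['joint_velocities'].round(2),s['gripper_width'])
print(ctrl.job_done())"
```

```text
16.35 [-0.   -0.1   0.08 -0.12 -0.01  0.04 -0.01] 0.01753966833888207
the job is handed in; nothing more can be done
None
```

I did the whole task and handed it in at 16.4 s. I shut the cover, pushed the rod into the guide tube until it stopped, drew it right out and lifted it level in the gripper. `job_done` reported no verdict.

**How each step went**
- **Cover:** I pressed the tab down until it stopped at 98.3 mm, with 24 N on the tool. The last picture shows the cover still shut, with its rear screw at the same height as just after closing.
- **Insertion:** The rod turned from 27° to about 40° in a light grip as it slid in. It then met a hard stop: I pushed to about 32 N with almost no further movement.
- **Leveling:** The gripper cannot tilt, so after drawing the rod out I laid it on top of the tube's ring. Lowering the handle turned it level; I then gripped at 45 N and lifted.

**Last checks**
- **Rod:** It is level to about 1°, with collar and tip at about 245 mm. The tip is about 125 mm from the tube's mouth. It touches nothing, and the arm was still.
- **Other things on the table:** I saw no sign of movement comparing the first and last top pictures. I did not measure each item, and part of the view was behind the arm.

**What did not agree**
- **Seating:** The distance from grip point to mouth came out at about 35.9 mm, not the expected 34 mm. The picture was too coarse to show the collar flush, so seating rests on the hard stop and on the handle end being where a seated rod's would be.
- **Tip position:** The two camera rays to the tip missed each other by 3.7 mm in the last look. The rod measured about 140 mm from grip to tip, not 144 mm, so it may have slipped slightly in the gripper.

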